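# Aim the curing lamp at the freshly cast shell

## Task

The shell mould has just been filled, with the curing lamp swung aside. Turn and tip the head of the lamp so that it points straight at the middle of the shell and still does once you let go. Push the head gently, and leave the moulds and everything else on the bench where they stand.

Things in the scene. Friction and masses are not known exactly. Their poses are not given: they have to be found in the camera images.
- lamp: the curing lamp's foot: a dark cast disc 190 mm across and 24 mm high, screwed to the bench, with a 26 mm column; origin at the centre of its underside. The swivel axis is vertical through this origin; the head swivels up to 1.6 rad either way from facing straight across the bench to the right. A turning moment of about 0.40 N m swivels it.
- lamp_head: the lamp's head: a dark finned block. Origin at the middle of its side pivots, on the swivel axis, 225 mm above the bench. Its own -x axis is the axis of the beam, square out of the middle of the glass; y runs along the pivots, z points to its top. In its own frame the block reaches from x = -30 mm (glass) to +46 mm (flat back), y = -71 to +71 mm, z = -52 to +52 mm. It starts roughly level, is balanced about its pivots, and tips by about 0.36 N m.
- lamp_glass (a point): centre of the lamp's glass, 30 mm in front of the head's origin along the beam; axes as the head's. Both joints are stiff and stay where left, but bracket and pivots also give like a spring (about 3 N m/rad) under a push, so that the head springs back by about 0.12 rad when the push ends; poses given are the true ones at every moment, pushed or free.
- lamp_bracket (a point): middle of the cross-bar of the grey U-bracket that carries the head, 106 mm below the pivots; it swivels with the head. Flat arms, 26 mm wide and 4 mm thick, stand at 79 to 83 mm on either side of the head's middle and rise to 13 mm above the pivots; black knobs 30 mm across stand on the pivots out to 98 mm either side. The head tips between 0.6 rad up and 1.35 rad down.
- shell_centre (a point): middle of the shell casting, on its top, 16 mm above the bench: an ivory scallop shell about 56 x 60 mm that fills a square red silicone mould 84 x 84 x 18 mm
- flower_mould: empty red silicone mould 84 x 84 x 18 mm with a flower-shaped cavity; origin at the centre of its underside
- disc_mould: empty red silicone mould 84 x 84 x 18 mm with a round cavity; origin at the centre of its underside
- cup_stack: stack of white plastic cups, 76 mm across, 115 mm high; origin at the centre of its underside
- mixing_cup: single white plastic cup, 76 mm across, 88 mm high; origin at the centre of its underside
- resin_bottle: white bottle, 64 mm across, 165 mm high; origin at the centre of its underside
- hardener_bottle: white bottle, 52 mm across, 135 mm high; origin at the centre of its underside
- pigment_jar: small amber jar, 40 mm across, 45 mm high; origin at the centre of its underside
- spoon: white plastic spoon 140 mm long lying flat on the bench; origin near its middle
- led_box: clear divided box 70 x 100 x 28 mm; origin at the centre of its underside
Things that resemble listed ones, but are neither listed nor needed, are in the scene too. Leave any black look-alike of the part that bears shell_centre alone.

How it is judged:
By the outcome, as a careful person would: the job done as asked, in the order asked, and still so for the second after the job is handed in, with the robot touching nothing.
It also fails if it takes over 54 s, if anything falls off the work surface, if the arm or the gripper's body presses on something with over 40 N, if the wrist force passes 120 N, or if a joint passes its speed limit or range.

## Robot

A 7-joint arm with a two-finger parallel gripper is mounted at the origin on the work surface. World frame = base frame: x ahead of the robot, y to its left, z up, the work surface at z = 0. Lengths are in mm, angles in rad, forces in N, time in s.
With the tool pointing down it reaches from about 425 to 1025 mm from the base axis. Payload 9.4 kg.
Tool frame: the origin (TCP) lies at the very end of the fingers, on their centre line; the grasp point (between the pads) lies 19 mm behind it; z points along the fingers, y is the direction in which the jaws open and shut (so a half turn about z gives the same grasp; the last joint's range is limited). The gripper opens to 85 mm and grips with 20 to 120 N. Pads are 22 mm wide; open, the fingers measure 114 mm over their backs; the gripper's body (76 mm by 85 mm) begins 54 mm behind the grasp point. The pads swing forward as they close: fully open they stand 13 mm farther back than shut.
Start: joints at [1.235, 0.599, -0.003, 1.599, 0.002, 0.943, -0.08], TCP at [185.533, -700.858, 231.275] pointing down, gripper open.
Joint ranges: [-2.57, 2.57], [-0.35, 1.97], [-1.29, 1.29], [0.11, 2.56], [-1.05, 4.19], [0.11, 1.86], [-2.63, 2.63]. Speed limits (rad/s): [2.22, 2.22, 3.01, 3.01, 3.14, 3.14, 3.14].

## Interface

Orientations are given as a rotation vector (axis times angle).
In Python, from cell import ctrl gives the robot as it stands. The module is installed in compiled form; this text tells all that it offers.
- The arm moves only by the tool carry_out, never from a script. Its arguments are lists of equal length, an entry for each row: "delta_pos": the shift along the tool's x, y, z in mm, a list of three; "spin": the turn about the tool's z in rad; "claw": the gripper command: -1 is fully open, 1 is shut, values between are in proportion. A call has 1 to 10 rows; each row is the pose to reach, as a shift and turn from the pose commanded when the call began, along the tool's axes at that moment; what a row does not reach only later rows make up. A row lasts 1/12 s, in which the tool goes at most 41.7 mm and 7.16 degrees, less where a joint would pass 70% of its speed; a pose out of reach is approached as far as the arm can. A call with a gripper value outside its range is refused whole. The fingers move at their own pace and stop on an object; "squeeze" is the grip in N (left out, the last holds). Time passes only in rows, so rows that repeat a pose let the fingers close. It gives the time, the measured TCP pose, the force and the opening at its end, in the units of the state.
- ctrl.state(): the state, without advancing time (a new reading comes with each control period).
- ctrl.get_image(name): name is "scene" or "top"; returns a dict with "img" (384x512x3 uint8, red, green, blue), "depth" (384x512 float32, mm along the optical axis (not along the pixel's ray), 0 where there is no reading), "K" (3x3 intrinsics, pixels), "rvec" (rotation vector, rad) and "tvec" (3), from world to camera coordinates, as OpenCV has them. Camera axes: x right, y down, z forward; pixel columns grow to the right and rows downward; lengths in mm; the calibration is good to about 2 mm. A picture is of the moment at which its call begins.
- ctrl.job_done(): hands the job in, once; it reports no verdict.
The state is a dict: "time": time; "q": joint angles; "joint_velocities": joint speeds; "tau": joint torques, N m; "tool_pos": TCP position; "tcp_rot": TCP orientation; "ft_force": force on the tool from outside, world axes, zero at the start; "ft_torque": the same for the moment, N m; "width": finger opening in mm.
Only numpy, scipy, OpenCV 4.12 (cv2) and the standard library are available. Lean on these libraries where they do the work, as an engineer would, in place of code of your own. Each camera call takes 0.05 s, during which the arm holds its last target.

## Working session

There is one attempt and no reset: what is moved stays moved. The work goes in short steps, Python scripts to look and compute and a tool call to move; the robot and the scene stay as the last step left them, time stands still between calls to the robot, and variables do not carry over. Pictures are saved under pics/ and viewed, and the job is handed in when it is done.

Besides the shell and the picture viewer there is one more tool, called after "Request:" in YAML: its name, and indented under it one key for each argument. carry_out: Moves the arm, as the interface text tells. Its arguments: {"type":"object","properties":{"delta_pos":{"type":"array"},"spin":{"type":"array"},"claw":{"type":"array"},"squeeze":{"type":"number"}},"required":["delta_pos","spin","claw"]}

```bash
mkdir -p pics; cat > h.py <<'E'
import numpy as np,cv2
from cell import ctrl
def snap(n,tag):
    d=ctrl.get_image(n); np.savez(f'pics/{tag}.npz',**d)
    cv2.imwrite(f'pics/{tag}.png',cv2.resize(d['img'][:,:,::-1],(800,600),interpolation=cv2.INTER_CUBIC)); return d
def cloud(d):
    K=d['K'];z=d['depth'].astype(float);v,u=np.mgrid[:384,:512]
    P=np.stack([(u-K[0,2])/K[0,0]*z,(v-K[1,2])/K[1,1]*z,z],-1)
    R=cv2.Rodrigues(np.array(d['rvec'],float))[0]
    W=(P-np.ravel(d['tvec']))@R; W[z==0]=np.nan
    return W
E
python3 - <<'E'
from h import *
for n in('scene','top'):
    d=snap(n,n+'0');R=cv2.Rodrigues(np.array(d['rvec'],float))[0];print(n,-R.T@np.ravel(d['tvec']),R[2],d['K'][0])
print(ctrl.state())
E
```

```text
scene [1021.33524516 -233.66098653  806.6678988 ] [-0.61940208  0.18221074 -0.76363625] [376.7180327    0.         250.81452698]
top [ 345.1527286   -80.62937718 1115.70763718] [ 0.14097542 -0.0119007  -0.98994157] [400.37112419   0.         254.17571059]
{'time': 0.1, 'q': array([ 1.23530206,  0.60007407, -0.0025016 ,  1.60005898,  0.00180977,
        0.94289569, -0.07979967]), 'joint_velocities': array([ 0.00092023, -0.00073358, -0.00184101, -0.00384565,  0.00039525,
       -0.00187717, -0.00070649]), 'tau': array([ 7.18398514e-03, -7.77984595e+01,  1.57015465e+00, -2.58622080e+01,
        1.26026699e-02,  5.55062637e-03, -2.11718685e-05]), 'tool_pos': array([ 185.38927517, -700.45661947,  230.47975326]), 'tcp_rot': array([-3.11394184e+00, -4.05246826e-01,  5.44977713e-04]), 'ft_force': array([-0.03247847,  0.05225892,  0.74754413]), 'ft_torque': array([ 0.05976973,  0.00653055, -0.07843011]), 'width': 85.52386406318391}
```

View pics/scene0.png

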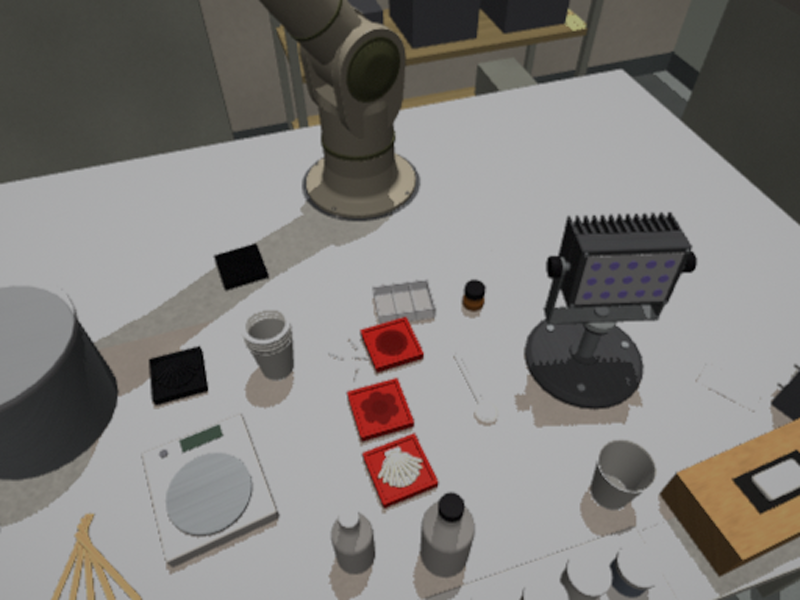

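View pics/top0.png

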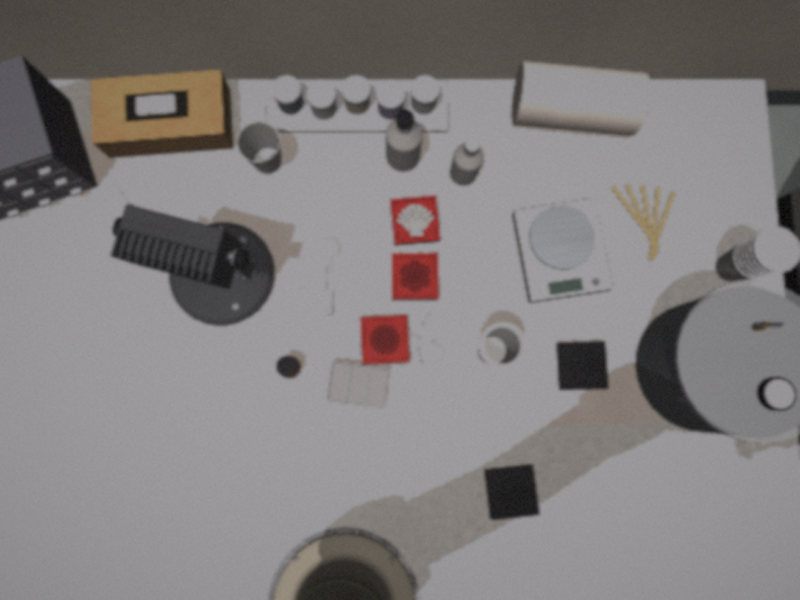

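The scene view shows the lamp head at about (625,265) facing the camera, roughly +x, and the shell at (400,467). The top view has the shell at (415,220), the lamp foot at (222,275) and the head at (175,245). Next I'll measure them.

```bash
cat > m.py <<'E'
from h import *
def load(t): return dict(np.load(f'pics/{t}.npz'))
def headfit(tags,ax=None):
    pts=[]
    for t in tags:
        W=cloud(load(t)).reshape(-1,3); pts.append(W)
    return np.vstack(pts)
E
python3 - <<'E'
from m import *
for t in('top0','scene0'):
    d=load(t);W=cloud(d);im=d['img'].astype(int)
    red=(im[...,0]>130)&(im[...,1]<70)&(im[...,2]<70)
    n,l,s,c=cv2.connectedComponentsWithStats(red.astype(np.uint8))
    for i in range(1,n):
        if s[i,4]>100:
            P=W[l==i];x,y,w,h,_=s[i]
            print(t,s[i],np.nanmin(P,0),np.nanmax(P,0),np.nanmedian(P,0))
    iv=cv2.dilate(red.astype(np.uint8),np.ones((3,3)))
    for (u,v) in ([(415,220),(415,205),(415,193),(415,247),(392,220),(440,220)] if t=='top0' else [(400,467)]):
        print(u,v,W[int(v*.64),int(u*.64)])
    # foot
    Q=W.reshape(-1,3);C=im.reshape(-1,3)
    m=(Q[:,2]>17)&(Q[:,2]<32)&(C.max(1)<90)&(Q[:,1]>150)&(Q[:,1]<520)&(Q[:,0]>250)&(Q[:,0]<750)
    print('foot',m.sum(),np.percentile(Q[m],[1,50,99],axis=0))
    m=(Q[:,2]>150)&(Q[:,2]<320)&(Q[:,1]>100)&(Q[:,1]<520)&(Q[:,0]>250)&(Q[:,0]<750)
    print('head',m.sum(),np.percentile(Q[m],[0,1,50,99,100],axis=0).round())
E
```

```text
top0 [251 126  30  30 363] [ 622.07792687 -167.65426727    7.95832883] [707.50929604 -85.90362471  24.20312436] [ 656.97622601 -125.27228046   15.33275164]
top0 [252 163  28  28 465] [ 521.76956719 -163.58776274    9.44259346] [599.62375666 -87.91477259  23.64866918] [ 556.78482921 -126.76232456   14.98846313]
top0 [232 202  29  31 525] [ 406.23844795 -109.59845826    8.51763764] [489.13100214 -32.46020161  24.46031178] [447.45805642 -70.89127319  15.10937628]
415 220 [ 664.81922511 -125.34802256   20.04096188]
415 205 [ 692.07883482 -125.73376139   16.95140537]
415 193 [ 722.21666356 -126.76903332   -2.51080633]
415 247 [ 616.48329768 -125.44972144    4.81088786]
392 220 [670.26902533 -83.04519255   1.77146787]
440 220 [ 6.70483923e+02 -1.72183065e+02  1.86837630e-01]
foot 1037 [[484.67600434 151.1885832   17.03836842]
 [534.75265976 214.75339109  19.06439246]
 [734.81571301 506.07060846  29.83117046]]
head 3322 [[504. 124. 150.]
 [510. 129. 153.]
 [559. 221. 270.]
 [747. 515. 281.]
 [750. 520. 283.]]
scene0 [231 203  40  32 499] [ 403.46745731 -112.09642672   -0.45909939] [493.47336334 -23.63309791  22.77674151] [450.50779975 -71.06695287  16.39086355]
scene0 [223 242  41  38 630] [ 522.98043699 -165.43571874    1.62395385] [608.03634796 -78.98159191  24.23937718] [ 568.69115176 -126.85495203   16.30243252]
scene0 [232 278  48  45 697] [ 624.07448258 -169.74324045   -1.74633648] [713.24227828 -77.95182703  23.47953058] [ 677.77664321 -130.11929056   16.28801447]
400 467 [ 667.11718303 -123.02508843   18.65816494]
foot 2242 [[505.71271729 151.91104903  17.14703115]
 [592.30828602 213.45846455  19.68492944]
 [739.15212803 458.27716033  28.04354654]]
head 4664 [[507. 125. 150.]
 [515. 130. 175.]
 [590. 208. 253.]
 [620. 307. 281.]
 [625. 317. 282.]]
```

```bash
cat >> m.py <<'E'
from scipy.optimize import least_squares
S=np.array([667,-125.5,16.])
def boxd(p,lo,hi):
    c=(lo+hi)/2;h=(hi-lo)/2;q=abs(p-c)-h
    return np.linalg.norm(np.maximum(q,0),axis=1)+np.minimum(q.max(1),0)
LO=np.array([-30,-71,-52.]);HI=np.array([46,71,52.])
def Rh(yaw,pit): # beam dir azimuth yaw (world), pit = downward tilt
    b=np.array([np.cos(yaw)*np.cos(pit),np.sin(yaw)*np.cos(pit),-np.sin(pit)])
    x=-b; y=np.cross([0,0,1],x); y/=np.linalg.norm(y); z=np.cross(x,y)
    return np.stack([x,y,z],1)
def points(tags,c,rad=115,zlo=165):
    out=[]
    for t in tags:
        Q=cloud(load(t)).reshape(-1,3)
        m=(np.hypot(Q[:,0]-c[0],Q[:,1]-c[1])<rad)&(Q[:,2]>zlo)&(Q[:,2]<310); out.append(Q[m])
    return out
def fit(P,c,yaw,pit,fixc=False,zo=225):
    def f(p):
        o=np.array([c[0],c[1],zo]) if fixc else np.array([p[2],p[3],zo])
        return boxd((P-o)@Rh(p[0],p[1]),LO,HI)
    x0=[yaw,pit]+([] if fixc else list(c))
    r=least_squares(f,x0,loss='soft_l1',f_scale=3,x_scale=[.05,.05]+([] if fixc else [5,5]))
    return r.x,np.median(abs(f(r.x)))
def aim(c): 
    d=S-np.array([c[0],c[1],225]);return np.arctan2(d[1],d[0]),np.arctan2(-d[2],np.hypot(d[0],d[1]))
E
python3 - <<'E'
from m import *
# foot circle
for t in('top0','scene0'):
    d=load(t);Q=cloud(d).reshape(-1,3);C=d['img'].reshape(-1,3)
    m=(Q[:,2]>15)&(Q[:,2]<34)&(C.max(1)<110)&(Q[:,1]>100)&(Q[:,1]<350)&(Q[:,0]>420)&(Q[:,0]<680)
    p=Q[m,:2]; print(t,m.sum(),p.min(0),p.max(0))
    h=cv2.convexHull(p.astype(np.float32))[:,0]
    r=least_squares(lambda c:np.hypot(*(h-c).T)-95,[560,220],loss='soft_l1',f_scale=2);print(r.x, abs(r.fun).mean())
c=[560,220]
A,B=points(['top0','scene0'],c)
for P in(A,B,np.vstack([A,B])):
  for y0 in (0.,-.3,.3):
    x,e=fit(P,c,y0,0.);print(len(P),x.round(3),e)
print(aim(x[2:]))
E
```

```text
top0 1527 [476.6741209  126.85365222] [658.24108647 310.35381825]
[570.61945    223.04535683] 4.201216623116163
scene0 2675 [420.34373099 100.1982543 ] [665.40276141 312.59331328]
[569.58194589 218.33538253] 14.191103217193074
2950 [-2.78000e-01 -1.61000e-01  5.75934e+02  2.18842e+02] 1.870504006443877
2950 [-2.78000e-01 -1.61000e-01  5.75934e+02  2.18842e+02] 1.8706052781545068
2950 [-2.78000e-01 -1.61000e-01  5.75934e+02  2.18842e+02] 1.8705033848887886
4635 [-2.66000e-01 -9.20000e-02  5.73539e+02  2.21757e+02] 1.0936276402280498
4635 [-2.66000e-01 -9.20000e-02  5.73539e+02  2.21757e+02] 1.0936275249450773
4635 [-2.66000e-01 -9.20000e-02  5.73539e+02  2.21757e+02] 1.0936275240743498
7585 [-2.67000e-01 -1.05000e-01  5.73380e+02  2.20569e+02] 1.2948611866956696
7585 [-2.67000e-01 -1.05000e-01  5.73380e+02  2.20569e+02] 1.2948512701590147
7585 [-2.67000e-01 -1.05000e-01  5.73380e+02  2.20569e+02] 1.2948558871933216
(np.float64(-1.3065974519513661), np.float64(0.5278036319636866))
```

```bash
cat >> m.py <<'E'
from scipy.spatial.transform import Rotation as Ro
def delta(way):
    s=ctrl.state();R=Ro.from_rotvec(s['tcp_rot']).as_matrix()
    print('t',s['time'],'tcp',s['tool_pos'].round(1),'yawx',np.arctan2(R[1,0],R[0,0]).round(3),'F',s['ft_force'].round(1),'T',s['ft_torque'].round(2),'w',s['width'].round(1))
    for w in way: print(w,(R.T@(np.array(w)-s['tool_pos'])).round(1))
E
python3 - <<'E'
from m import *
for t in('top0','scene0'):
    Q=cloud(load(t)).reshape(-1,3);m=(Q[:,2]>150)&(Q[:,0]<1000)
    k=(Q[m]//100).astype(int);u,n=np.unique(k[:,:2],axis=0,return_counts=True)
    print(t,[(tuple(a*100),b,Q[m][(k[:,:2]==a).all(1)][:,2].max().round()) for a,b in zip(u,n) if b>5])
delta([(300,-620,330),(480,-420,330),(600,-150,330),(600,100,330),(510,330,330)])
E
```

```text
top0 [((np.int64(0), np.int64(-100)), np.int64(143), np.float64(245.0)), ((np.int64(0), np.int64(0)), np.int64(92), np.float64(204.0)), ((np.int64(200), np.int64(-700)), np.int64(334), np.float64(188.0)), ((np.int64(200), np.int64(-600)), np.int64(112), np.float64(188.0)), ((np.int64(300), np.int64(-700)), np.int64(1626), np.float64(234.0)), ((np.int64(300), np.int64(-600)), np.int64(1550), np.float64(190.0)), ((np.int64(400), np.int64(-800)), np.int64(12), np.float64(186.0)), ((np.int64(400), np.int64(-700)), np.int64(1728), np.float64(224.0)), ((np.int64(400), np.int64(-600)), np.int64(1410), np.float64(190.0)), ((np.int64(500), np.int64(-700)), np.int64(246), np.float64(189.0)), ((np.int64(500), np.int64(-600)), np.int64(57), np.float64(189.0)), ((np.int64(500), np.int64(100)), np.int64(1304), np.float64(282.0)), ((np.int64(500), np.int64(200)), np.int64(1544), np.float64(283.0)), ((np.int64(500), np.int64(300)), np.int64(41), np.float64(276.0)), ((np.int64(600), np.int64(200)), np.int64(67), np.float64(282.0)), ((np.int64(600), np.int64(300)), np.int64(10), np.float64(238.0)), ((
[... 1992 characters left out ...]
(700), np.int64(-100)), np.int64(45), np.float64(169.0)), ((np.int64(800), np.int64(-200)), np.int64(80), np.float64(169.0)), ((np.int64(800), np.int64(-100)), np.int64(21), np.float64(167.0))]Traceback (most recent call last):
  File "<stdin>", line 6, in <module>
  File "m.py", line 36, in delta
    print('t',s['time'],'tcp',s['tool_pos'].round(1),'yawx',np.arctan2(R[1,0],R[0,0]).round(3),'F',s['ft_force'].round(1),'T',s['ft_torque'].round(2),'w',s['width'].round(1))
                                                                                                                                                          ^^^^^^^^^^^^^^^^
AttributeError: 'float' object has no attribute 'round'
```

```bash
sed -i "s/s\['width'\].round(1)/round(s['width'],1)/" m.py; python3 - <<'E'
from m import *
delta([(186,-700,370),(300,-600,370),(480,-420,370),(600,-150,370),(600,100,370),(520,320,370)])
E
```

```text
t 0.1 tcp [ 185.4 -700.5  230.5] yawx 0.259 F [-0.   0.1  0.7] T [ 0.06  0.01 -0.08] w 85.5
(186, -700, 370) [   0.7   -0.5 -139.5]
(300, -600, 370) [ 136.5  -68.  -139.4]
(480, -420, 370) [ 356.6 -195.9 -139.3]
(600, -150, 370) [ 541.7 -426.2 -139. ]
(600, 100, 370) [ 605.7 -667.9 -138.7]
(520, 320, 370) [ 584.6 -901.  -138.3]
```

Request:
carry_out:
  delta_pos:
    - [0,0,-40]
    - [0,0,-80]
    - [0,0,-120]
    - [0,0,-140]
    - [136,-68,-140]
    - [136,-68,-140]
    - [136,-68,-140]
    - [136,-68,-140]
    - [356,-196,-140]
    - [356,-196,-140]
  spin: [0,0,0,0,0,0,0,0,0,0]
  claw: [1,1,1,1,1,1,1,1,1,1]
  squeeze: 20

```text
time: 0.93
tool_pos: [358.8, -540.3, 370.8]
tcp_rot: [-3.115, -0.403, 0.001]
ft_force: [0.4, 0.9, -0.7]
width: 0.1
```

```bash
python3 - <<'E'
from m import *
delta([(480,-420,370),(600,-150,370),(600,100,370),(520,320,370)])
E
```

```text
t 0.9333 tcp [ 358.8 -540.3  370.8] yawx 0.257 F [ 0.4  0.9 -0.7] T [-0.05 -0.06 -0.01] w 0.1
(480, -420, 370) [147.8 -85.5   0.8]
(600, -150, 370) [ 332.6 -316.     0.8]
(600, 100, 370) [ 396.2 -557.8    0.8]
(520, 320, 370) [ 374.9 -790.9    1. ]
```

Request:
carry_out:
  delta_pos:
    - [148,-85,0]
    - [148,-85,0]
    - [148,-85,0]
    - [148,-85,0]
    - [332,-316,0]
    - [332,-316,0]
    - [332,-316,0]
    - [332,-316,0]
    - [332,-316,0]
    - [332,-316,0]
  spin: [0,0,0,0,0,0,0,0,0,0]
  claw: [1,1,1,1,1,1,1,1,1,1]

```text
time: 1.77
tool_pos: [578.9, -193.8, 371.1]
tcp_rot: [-3.115, -0.405, 0.001]
ft_force: [0.1, -0.0, -0.4]
width: -0.3
```

```bash
python3 - <<'E'
from m import *
delta([(600,-150,370),(600,100,370),(490,300,370)])
E
```

```text
t 1.7667 tcp [ 578.9 -193.8  371.1] yawx 0.259 F [ 0.1 -0.  -0.4] T [-0.04 -0.06  0.  ] w -0.3
(600, -150, 370) [ 31.6 -36.9   1.1]
(600, 100, 370) [  95.6 -278.6    1.1]
(490, 300, 370) [  40.4 -500.1    1.1]
```

Request:
carry_out:
  delta_pos:
    - [95,-278,0]
    - [95,-278,0]
    - [95,-278,0]
    - [95,-278,0]
    - [95,-278,0]
    - [95,-278,0]
    - [95,-278,0]
    - [40,-500,0]
    - [40,-500,0]
    - [40,-500,0]
  spin: [0,0,0,0,0,0,0,0,0,0]
  claw: [1,1,1,1,1,1,1,1,1,1]

```text
time: 2.6
tool_pos: [538.4, 206.7, 370.7]
tcp_rot: [3.115, 0.405, -0.002]
ft_force: [0.3, 0.2, -0.1]
width: -0.1
```

```bash
python3 - <<'E'
from m import *
delta([(490,292,370),(490,292,235)]);print(ctrl.state()['q'].round(2))
E
```

```text
t 2.6 tcp [538.4 206.7 370.7] yawx 0.259 F [ 0.3  0.2 -0.1] T [ 0.05 -0.03 -0.02] w -0.1
(490, 292, 370) [-25.  -94.8   0.7]
(490, 292, 235) [-24.8 -94.8 135.7]
[-0.24  0.3  -0.29  1.76  0.1   1.1  -1.88]
```

Request:
carry_out:
  delta_pos:
    - [-25,-95,0]
    - [-25,-95,0]
    - [-25,-95,0]
    - [-25,-95,0]
    - [-25,-95,40]
    - [-25,-95,80]
    - [-25,-95,115]
    - [-25,-95,135]
    - [-25,-95,135]
  spin: [0,0,0,0,0,0,0,0,0]
  claw: [1,1,1,1,1,1,1,1,1]

```text
time: 3.35
tool_pos: [489.8, 287.8, 231.7]
tcp_rot: [3.112, 0.403, -0.011]
ft_force: [-0.6, -0.5, 0.1]
width: -0.1
```

```bash
python3 - <<'E'
from m import *
for n in('scene','top'): snap(n,n+'1')
delta([(520,290,235),(560,288,235),(580,284,235)]);print(ctrl.state()['q'].round(2))
E
```

```text
t 3.45 tcp [491.6 289.8 236.2] yawx 0.258 F [-0.3 -0.2 -0.2] T [-0.04  0.01 -0.04] w 0.0
(520, 290, 235) [27.6  7.1  1.2]
(560, 288, 235) [65.7 19.2  1.1]
(580, 284, 235) [84.  28.2  1.1]
[-0.41  0.42 -0.31  1.94  0.17  0.81 -2.13]
```

View pics/scene1.png

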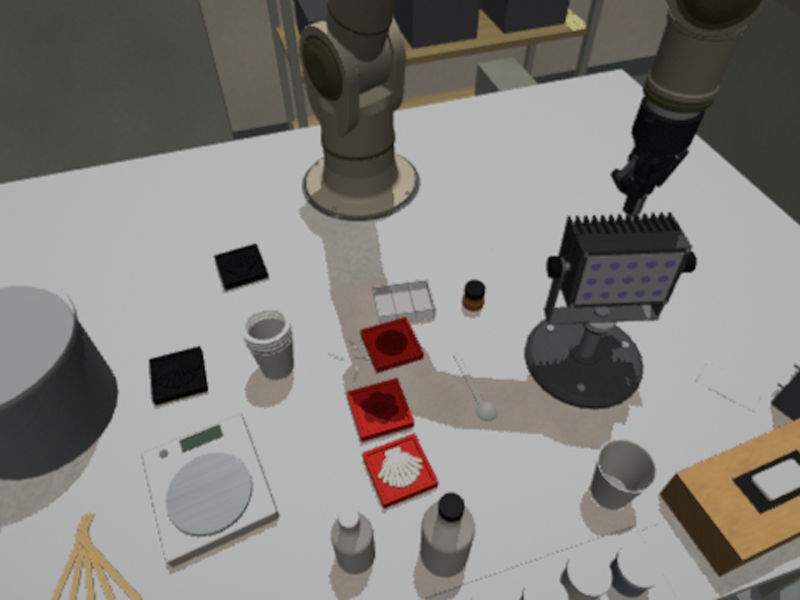

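View pics/top1.png

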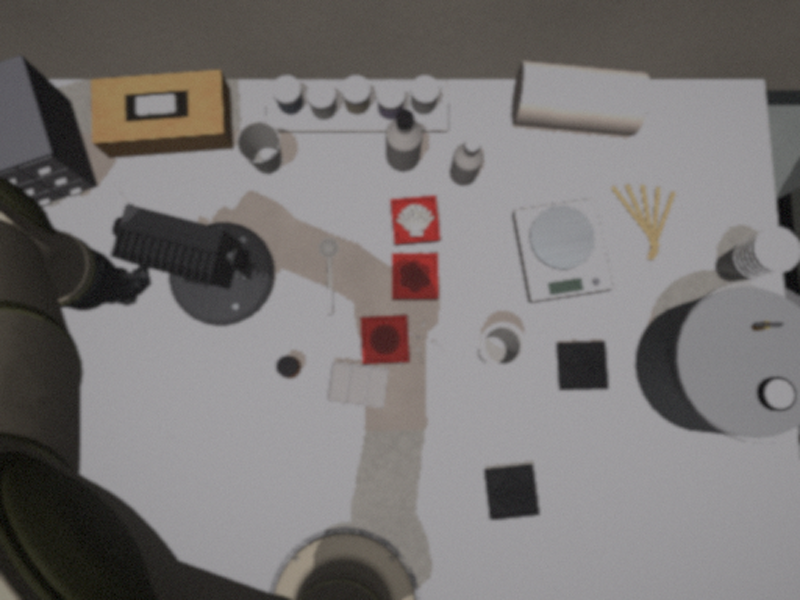

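The finger stands behind the head's back on the left side, at (632,205) in the scene view, and is free of contact. I'll push now.

Request:
carry_out:
  delta_pos:
    - [12,3,0]
    - [24,6,0]
    - [30,8,0]
    - [35,9,0]
    - [40,11,0]
    - [45,12,0]
    - [50,14,0]
    - [55,15,0]
    - [60,17,0]
    - [66,19,0]
  spin: [0,0,0,0,0,0,0,0,0,0]
  claw: [1,1,1,1,1,1,1,1,1,1]

```text
time: 4.28
tool_pos: [558.5, 293.8, 238.3]
tcp_rot: [-3.109, -0.411, -0.002]
ft_force: [-9.0, 10.2, 11.5]
width: 0.0
```

```bash
cat >> m.py <<'E'
C0=[573.4,220.5]
def look(k,y0,p0,tags=('scene','top')):
    for n in tags: snap(n,n+k)
    for g in [(n+k,) for n in tags]+[tuple(n+k for n in tags)]:
        P=np.vstack(points(g,C0));
        print(g,len(P),'fix',*[np.round(v,3) for v in fit(P,C0,y0,p0,True)],'free',fit(P,C0,y0,p0)[0].round(3))
    print('target',np.round(aim(C0),3))
E
python3 - <<'E'
from m import *
look('2',-.6,-.1)
delta([(560,288,235),(580,284,235)])
E
```

```text
('scene2',) 4695 fix [-0.677 -0.067] 1.53 free [-6.78000e-01 -6.10000e-02  5.76159e+02  2.25960e+02]
('top2',) 2900 fix [-0.693 -0.107] 1.682 free [-7.08000e-01 -8.80000e-02  5.70593e+02  2.20403e+02]
('scene2', 'top2') 7595 fix [-0.679 -0.077] 1.591 free [-6.83000e-01 -6.80000e-02  5.71805e+02  2.20786e+02]
target [-1.307  0.528]
t 4.3833 tcp [559.9 293.9 238.3] yawx 0.262 F [-4.7 12.1  9.2] T [2.   0.94 0.04] w 0.4
(560, 288, 235) [-1.5  5.8  3.3]
(580, 284, 235) [16.8 14.8  3.3]
```

View pics/scene2.png

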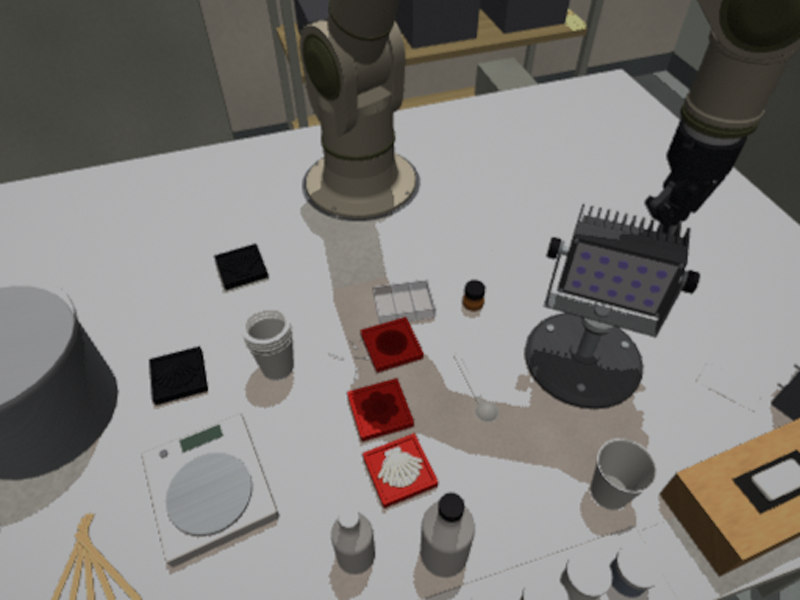

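Request:
carry_out:
  delta_pos:
    - [5,1,0]
    - [10,2,0]
    - [14,3,0]
    - [18,4,0]
    - [22,5,0]
    - [26,6,0]
    - [30,6,0]
    - [34,7,0]
    - [37,8,0]
    - [37,8,0]
  spin: [0,0,0,0,0,0,0,0,0,0]
  claw: [1,1,1,1,1,1,1,1,1,1]

```text
time: 5.22
tool_pos: [597.1, 292.1, 236.6]
tcp_rot: [-3.114, -0.407, 0.001]
ft_force: [-4.0, 3.6, 2.5]
width: -0.3
```

```bash
python3 - <<'E'
from m import *
look('3',-1.2,0)
delta([(614,288,240)])
E
```

```text
('scene3',) 4927 fix [-1.279 -0.072] 1.667 free [-1.28600e+00 -6.00000e-02  5.74880e+02  2.22983e+02]
('top3',) 3461 fix [-1.27  -0.087] 1.878 free [-1.28300e+00 -7.60000e-02  5.69430e+02  2.20551e+02]
('scene3', 'top3') 8388 fix [-1.277 -0.078] 1.717 free [-1.28500e+00 -6.40000e-02  5.72532e+02  2.22076e+02]
target [-1.307  0.528]
t 5.3167 tcp [596.7 292.3 236.6] yawx 0.26 F [-4.9  3.9  1.9] T [ 0.63  0.88 -0.06] w -0.1
(614, 288, 240) [15.6  8.6 -3.4]
```

View pics/scene3.png

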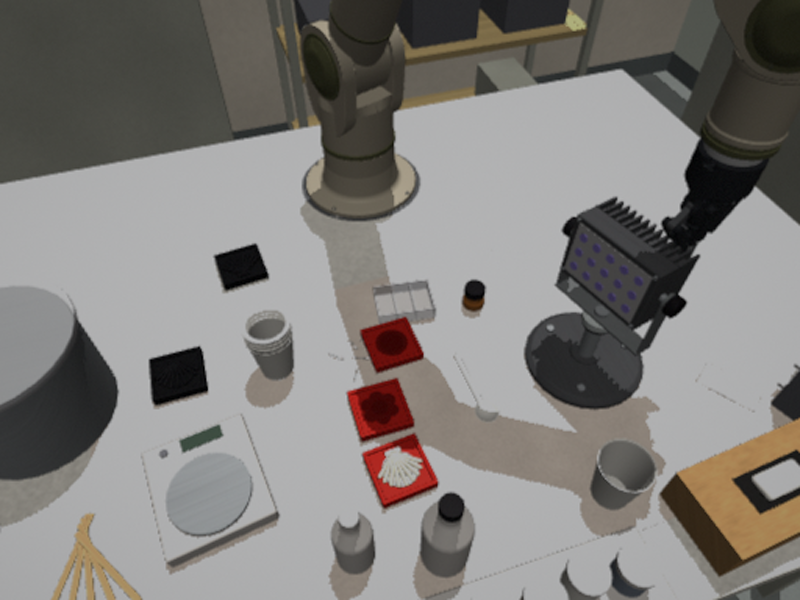

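Request:
carry_out:
  delta_pos:
    - [3,2,0]
    - [5,4,0]
    - [7,5,0]
    - [8.6,6.5,0]
    - [8.6,6.5,0]
    - [8.6,6.5,0]
  spin: [0,0,0,0,0,0]
  claw: [1,1,1,1,1,1]

```text
time: 5.82
tool_pos: [606.5, 288.2, 236.5]
tcp_rot: [-3.113, -0.407, 0.002]
ft_force: [-5.1, 3.9, 2.6]
width: -0.2
```

```bash
python3 - <<'E'
from m import *
look('4',-1.4,0,('scene',))
delta([(614,288,240)])
E
```

```text
('scene4',) 4872 fix [-1.42  -0.073] 1.586 free [-1.42800e+00 -5.80000e-02  5.74735e+02  2.22748e+02]
('scene4',) 4872 fix [-1.42  -0.073] 1.586 free [-1.42800e+00 -5.80000e-02  5.74735e+02  2.22748e+02]
target [-1.307  0.528]
t 5.8667 tcp [606.4 288.2 236.5] yawx 0.26 F [-6.   3.   2.8] T [ 0.63  1.   -0.01] w -0.0
(614, 288, 240) [ 7.2  2.2 -3.5]
```

Request:
carry_out:
  delta_pos:
    - [0,-5,0]
    - [0,-10,0]
    - [0,-20,0]
    - [0,-31,0]
    - [0,-31,0]
    - [0,-31,0]
  spin: [0,0,0,0,0,0]
  claw: [1,1,1,1,1,1]

```text
time: 6.37
tool_pos: [599.3, 317.9, 236.2]
tcp_rot: [-3.115, -0.408, -0.0]
ft_force: [0.6, 1.0, -1.3]
width: 0.0
```

```bash
python3 - <<'E'
from m import *
look('5',-1.3,0)
delta([(550,320,300),(560,320,265)])
E
```

```text
('scene5',) 5008 fix [-1.292 -0.112] 1.649 free [-1.30200e+00 -9.70000e-02  5.74735e+02  2.23017e+02]
('top5',) 3728 fix [-1.287 -0.127] 1.952 free [-1.30000e+00 -1.15000e-01  5.69058e+02  2.20594e+02]
('scene5', 'top5') 8736 fix [-1.291 -0.118] 1.757 free [-1.30100e+00 -1.03000e-01  5.72442e+02  2.22148e+02]
target [-1.307  0.528]
t 6.4667 tcp [599.8 316.4 236.1] yawx 0.259 F [-0.4 -0.5 -0.9] T [0.03 0.01 0.01] w 0.3
(550, 320, 300) [-47.2 -16.2 -63.9]
(560, 320, 265) [-37.5 -13.6 -28.9]
```

View pics/scene5.png

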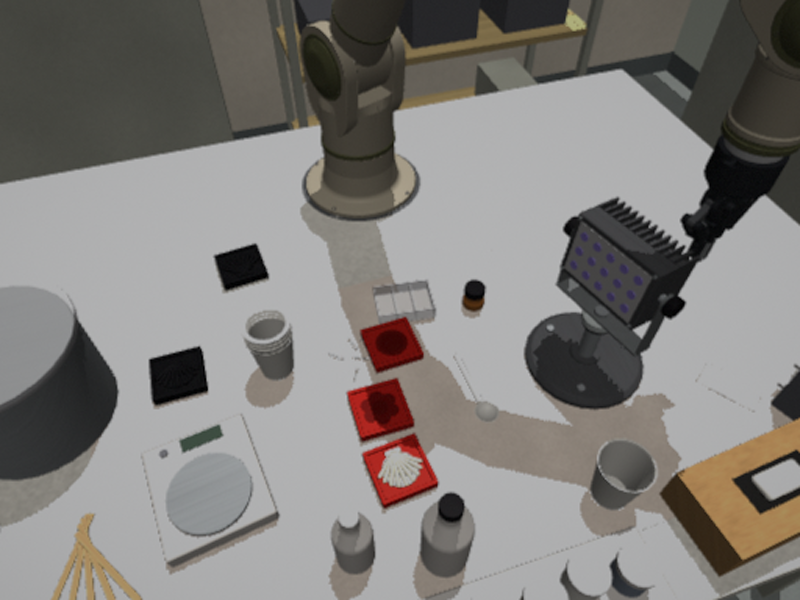

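Request:
carry_out:
  delta_pos:
    - [0,0,-29]
    - [-30,-2,-29]
    - [-49,-2,-29]
    - [-49,8,-29]
    - [-49,14,-29]
    - [-49,20,-30]
    - [-49,26,-32]
    - [-49,32,-34]
    - [-49,32,-34]
  spin: [0,0,0,0,0,0,0,0,0]
  claw: [1,1,1,1,1,1,1,1,1]

```text
time: 7.22
tool_pos: [561.6, 273.0, 270.9]
tcp_rot: [-3.114, -0.403, -0.002]
ft_force: [-1.3, 5.0, 1.6]
width: -0.0
```

```bash
cat >> m.py <<'E'
def loc(yaw=-1.3):
    s=ctrl.state();b=np.array([np.cos(yaw),np.sin(yaw)]);r=s['tool_pos'][:2]-C0
    print('t',s['time'],'behind',-(r@b).round(1),'lat',(r@np.array([b[1],-b[0]])).round(1),'h',(s['tool_pos'][2]-225).round(1),'F',s['ft_force'].round(1))
E
python3 - <<'E'
from m import *
look('6',-1.3,0.1)
loc()
E
```

```text
('scene6',) 4802 fix [-1.312 -0.049] 1.626 free [-1.31600e+00 -3.90000e-02  5.74763e+02  2.22832e+02]
('top6',) 3250 fix [-1.311 -0.064] 1.728 free [-1.31900e+00 -5.90000e-02  5.69097e+02  2.20163e+02]
('scene6', 'top6') 8052 fix [-1.312 -0.055] 1.633 free [-1.31600e+00 -4.40000e-02  5.72482e+02  2.21926e+02]
target [-1.307  0.528]
t 7.3167 behind 54.9 lat -2.1 h 45.5 F [-0.8  3.2  1.6]
```

View pics/scene6.png

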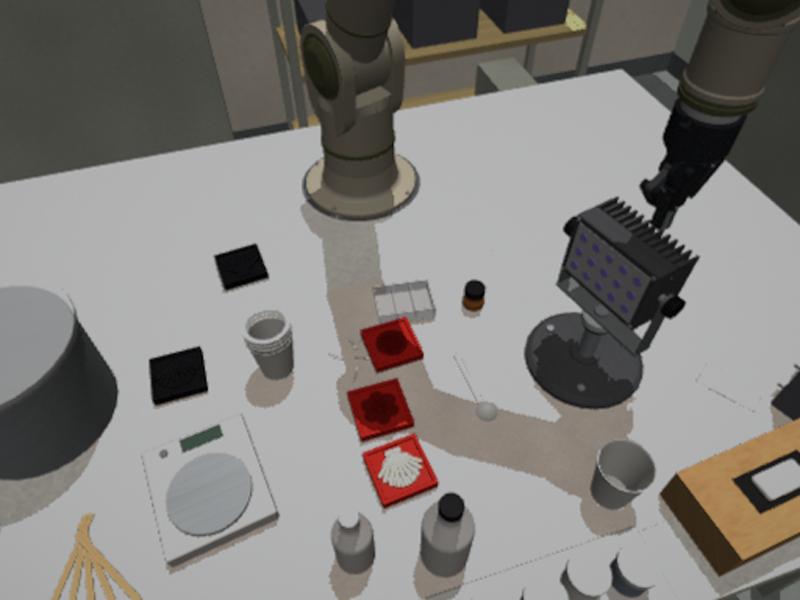

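Request:
carry_out:
  delta_pos:
    - [0,4,-2]
    - [0,8,-4]
    - [0,12,-6]
    - [0,16,-8]
    - [0,20,-10]
    - [0,24,-12]
    - [0,24,-12]
  spin: [0,0,0,0,0,0,0]
  claw: [1,1,1,1,1,1,1]

```text
time: 7.9
tool_pos: [567.0, 252.3, 283.7]
tcp_rot: [-3.112, -0.407, -0.004]
ft_force: [-3.0, 8.5, 6.3]
width: -0.2
```

```bash
python3 - <<'E'
from m import *
look('7',-1.3,0.3)
loc()
E
```

```text
('scene7',) 4434 fix [-1.312  0.252] 1.474 free [-1.31500e+00  2.71000e-01  5.74914e+02  2.23037e+02]
('top7',) 2602 fix [-1.293  0.226] 2.38 free [-1.32800e+00  2.52000e-01  5.68648e+02  2.22175e+02]
('scene7', 'top7') 7036 fix [-1.31   0.248] 1.763 free [-1.31700e+00  2.66000e-01  5.72557e+02  2.22491e+02]
target [-1.307  0.528]
t 8.0 behind 33.0 lat -2.1 h 58.5 F [-2.4  8.2  6. ]
```

View pics/scene7.png

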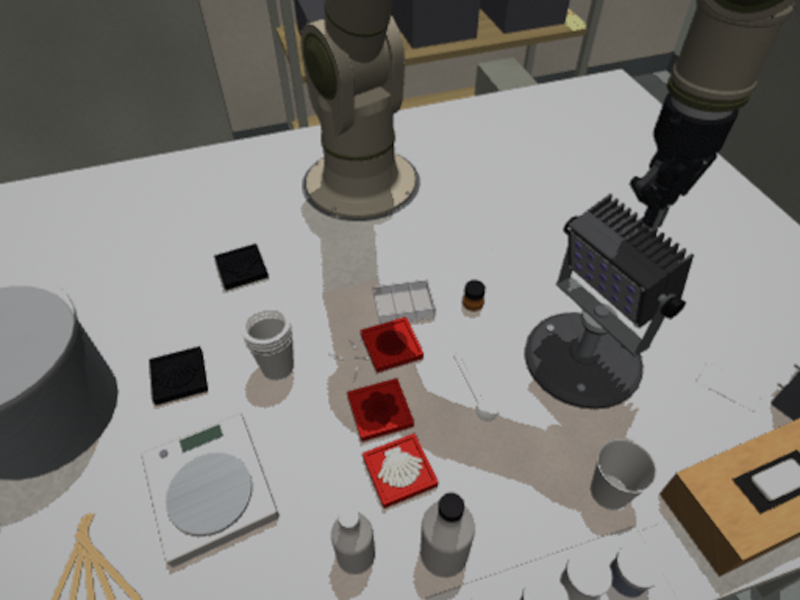

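Request:
carry_out:
  delta_pos:
    - [0,3,-1]
    - [0,6,-2]
    - [0,9,-3]
    - [0,12,-4]
    - [0,15,-4]
    - [0,18,-4]
    - [0,18,-4]
  spin: [0,0,0,0,0,0,0]
  claw: [1,1,1,1,1,1,1]

```text
time: 8.58
tool_pos: [572.2, 235.4, 288.8]
tcp_rot: [-3.111, -0.407, -0.007]
ft_force: [-2.5, 7.6, 14.8]
width: 0.0
```

```bash
python3 - <<'E'
from m import *
look('8',-1.3,0.5)
loc()
E
```

```text
('scene8',) 3885 fix [-1.314  0.523] 1.646 free [-1.31700e+00  5.44000e-01  5.74649e+02  2.23379e+02]
('top8',) 2808 fix [-1.321  0.532] 2.601 free [-1.31900e+00  5.31000e-01  5.68774e+02  2.21878e+02]
('scene8', 'top8') 6693 fix [-1.317  0.526] 2.083 free [-1.31500e+00  5.40000e-01  5.72448e+02  2.22773e+02]
target [-1.307  0.528]
t 8.6833 behind 15.0 lat -2.7 h 63.8 F [-2.   7.5 14.7]
```

View pics/scene8.png

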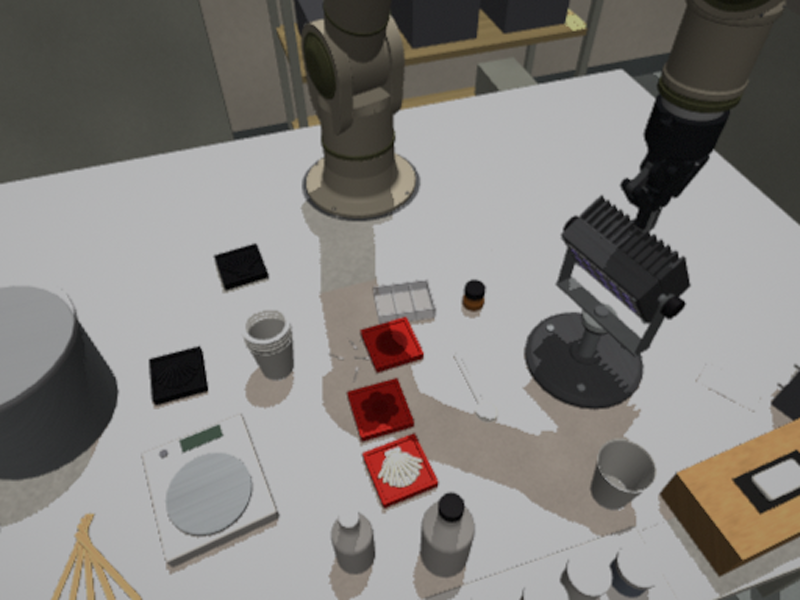

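Request:
carry_out:
  delta_pos:
    - [0,2,-1]
    - [0,4,-1]
    - [0,6,-2]
    - [0,8,-2]
    - [0,8,-2]
  spin: [0,0,0,0,0]
  claw: [1,1,1,1,1]

```text
time: 9.1
tool_pos: [573.9, 226.5, 289.9]
tcp_rot: [-3.113, -0.407, -0.005]
ft_force: [-1.8, 5.5, 11.0]
width: -0.1
```

```bash
python3 - <<'E'
from m import *
look('9',-1.3,0.6)
loc()
E
```

```text
('scene9',) 3563 fix [-1.312  0.668] 2.074 free [ -1.311   0.695 574.541 223.824]
('top9',) 2862 fix [-1.31   0.682] 2.779 free [ -1.312   0.69  568.815 221.655]
('scene9', 'top9') 6425 fix [-1.31   0.673] 2.483 free [ -1.308   0.692 572.46  222.979]
target [-1.307  0.528]
t 9.2 behind 5.9 lat -2.1 h 64.9 F [-2.7  4.3 10.2]
```

Request:
carry_out:
  delta_pos:
    - [0,-6,-4]
    - [0,-14,-10]
    - [0,-30,-25]
    - [0,-60,-50]
    - [0,-95,-80]
    - [0,-120,-100]
    - [0,-120,-100]
    - [0,-120,-100]
  spin: [0,0,0,0,0,0,0,0]
  claw: [1,1,1,1,1,1,1,1]

```text
time: 9.87
tool_pos: [541.8, 342.9, 389.4]
tcp_rot: [-3.114, -0.411, -0.002]
ft_force: [1.2, -0.7, -1.3]
width: 0.1
```

```bash
python3 - <<'E'
from m import *
look('10',-1.3,0.5)
loc()
E
```

```text
('scene10',) 3739 fix [-1.307  0.552] 1.733 free [ -1.308   0.576 574.458 223.542]
('top10',) 3568 fix [-1.309  0.574] 2.663 free [ -1.317   0.577 568.707 221.415]
('scene10', 'top10') 7307 fix [-1.307  0.563] 2.22 free [ -1.311   0.575 572.259 222.607]
target [-1.307  0.528]
t 9.9667 behind 123.1 lat -2.2 h 162.4 F [-0.1 -0.6 -0.3]
```

View pics/scene10.png

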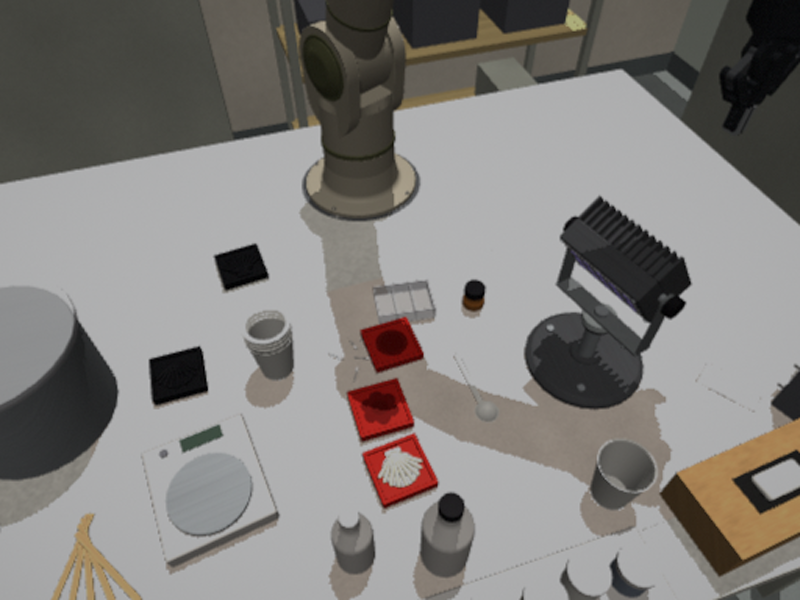

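View pics/top10.png

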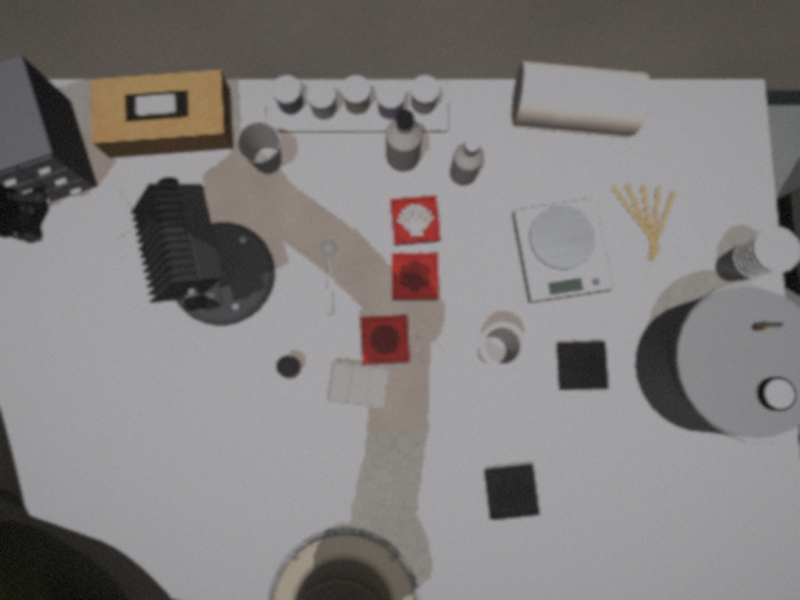

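```bash
cat > pl.py <<'E'
from m import *
def planes(tag,yaw,pit,c=(572.4,222.),k=5):
    R=Rh(yaw,pit);Q=points([tag],c)[0];L=(Q-[c[0],c[1],225])@R
    L=L[(abs(L[:,1])<72)&(L[:,0]>-40)&(L[:,0]<56)&(abs(L[:,2])<62)]
    rng=np.random.default_rng(0)
    for _ in range(k):
        if len(L)<150:break
        best=None
        for i in range(1500):
            a=L[rng.integers(len(L))];nb=L[np.linalg.norm(L-a,axis=1)<45]
            if len(nb)<10: continue
            p=nb[rng.choice(len(nb),2)]
            n=np.cross(p[0]-a,p[1]-a);l=np.linalg.norm(n)
            if l<100: continue
            n/=l;m=abs((L-a)@n)<1.5
            if best is None or m.sum()>best.sum(): best=m
        P=L[best];ce=P.mean(0);n=np.linalg.svd(P-ce,full_matrices=False)[2][2];n*=np.sign(n[np.argmax(abs(n))])
        print(tag,len(P),'n',n.round(3),'c',ce.round(1),'d',(ce@n).round(1),'ext',np.percentile(P,3,0).round(),np.percentile(P,97,0).round())
        L=L[~best]
E
python3 - <<'E'
from pl import *
planes('scene0',-.267,-.1);planes('top0',-.267,-.1)
print()
planes('scene10',-1.307,.55);planes('top10',-1.307,.55)
im=cv2.imread('pics/scene10.png')[180:380,500:720];cv2.imwrite('pics/crop10.png',cv2.resize(im,(770,600)[:2][::1] if 0 else (660,600),interpolation=cv2.INTER_CUBIC))
E
```

```text
scene0 1852 n [ 1.    -0.001  0.006] c [-30.9  -0.2   5.5] d -30.9 ext [-32. -66. -44.] [-30.  66.  51.]
scene0 964 n [0.005 0.002 1.   ] c [-1.2 -0.4 52.7] d 52.7 ext [-28. -68.  51.] [41. 67. 54.]
scene0 419 n [0.998 0.002 0.056] c [-31.7   3.3   6.3] d -31.3 ext [-34. -64. -49.] [-28.  64.  46.]
scene0 407 n [0.002 1.    0.001] c [ 2.5 69.5 10.5] d 69.5 ext [-27.  69. -44.] [42. 70. 49.]
scene0 181 n [0.021 0.011 1.   ] c [12.1 -9.2 50. ] d 50.2 ext [-31. -69.  48.] [42. 58. 51.]
top0 1053 n [ 0.006 -0.004  1.   ] c [ 1.3  0.9 51.7] d 51.7 ext [-26. -67.  50.] [43. 69. 53.]
top0 344 n [0.183 0.026 0.983] c [14.1  3.5 44.4] d 46.4 ext [-26. -66.  38.] [46. 71. 50.]
top0 285 n [0.209 0.021 0.978] c [14.8  3.7 47.8] d 49.9 ext [-19. -65.  41.] [43. 70. 55.]
top0 261 n [0.    1.    0.003] c [13.1 71.4  8. ] d 71.5 ext [-26.  70. -42.] [46. 72. 49.]
top0 195 n [0.193 0.02  0.981] c [19.2 -2.  50. ] d 52.7 ext [-10. -66.  44.] [46. 61. 55.]

scene10 1279 n [-0.045  0.003  0.999] c [-1.7 -4.8 51.9] d 51.9 ext [-30. -69.  50.] [41. 66. 54.]
scene10 397 n [ 0.052 -0.02   0.998] c [ 7.9 -6.7 46.9] d 47.4 ext [-32. -71.  44.] [42. 66. 50.]
scene10 356 n [ 0.004  1.    -0.006] c [  6.9 -71.4  14.1] d -71.5 ext [-28. -72. -37.] [ 44. -70.  51.]
scene10 323 n [ 0.998 -0.006  0.066] c [-30.1  -6.7   8.6] d -29.4 ext [-33. -67. -42.] [-26.  63.  46.]
scene10 241 n [ 0.054 -0.012  0.998] c [19.   3.5 43.4] d 44.3 ext [  6. -61.  41.] [42. 66. 45.]
top10 957 n [-0.043  0.004  0.999] c [-2.4  2.5 51.4] d 51.4 ext [-30. -64.  49.] [40. 68. 54.]
top10 482 n [ 0.997 -0.01   0.071] c [45.7 -2.1  3.5] d 45.9 ext [ 42. -66. -45.] [50. 69. 51.]
top10 326 n [0.088 0.003 0.996] c [ 9.3  6.8 44.4] d 45.1 ext [-31. -62.  41.] [37. 66. 49.]
top10 245 n [0.119 0.    0.993] c [ 9.7 -6.3 48. ] d 48.9 ext [-27. -65.  44.] [38. 65. 53.]
top10 225 n [0.997 0.005 0.077] c [40.6 -6.8  3.3] d 40.7 ext [ 37. -66. -45.] [45. 62. 52.]
```

View pics/crop10.png

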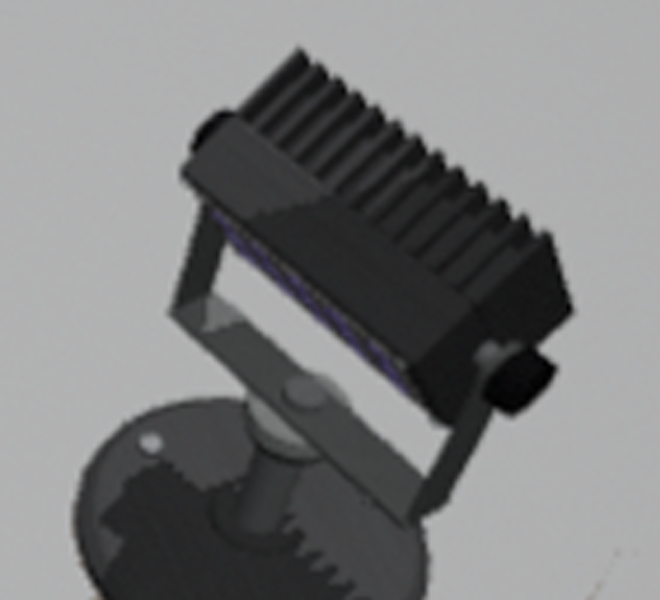

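Request:
carry_out:
  delta_pos:
    - [0,40,0]
    - [0,80,0]
    - [0,120,0]
    - [0,160,0]
    - [0,195,0]
    - [2,208,20]
    - [2,208,60]
    - [2,208,100]
    - [2,208,140]
    - [2,208,157]
  spin: [0,0,0,0,0,0,0,0,0,0]
  claw: [1,1,1,1,1,1,1,1,1,1]

```text
time: 10.8
tool_pos: [594.9, 136.9, 225.4]
tcp_rot: [3.114, 0.401, -0.013]
ft_force: [-0.0, -0.6, -0.2]
width: -0.1
```

Request:
carry_out:
  delta_pos:
    - [0,-4,0]
    - [0,-8,0]
    - [0,-12,0]
    - [0,-12,0]
  spin: [0,0,0,0]
  claw: [1,1,1,1]

```text
time: 11.13
tool_pos: [595.2, 153.2, 233.0]
tcp_rot: [-3.114, -0.407, -0.004]
ft_force: [-0.7, 0.6, 0.8]
width: -0.2
```

```bash
python3 - <<'E'
from m import *
loc(); 
for n in('scene','top'): snap(n,n+'11')
E
```

```text
t 11.1333 behind -70.6 lat -3.0 h 8.0 F [-0.7  0.6  0.8]
```

View pics/scene11.png

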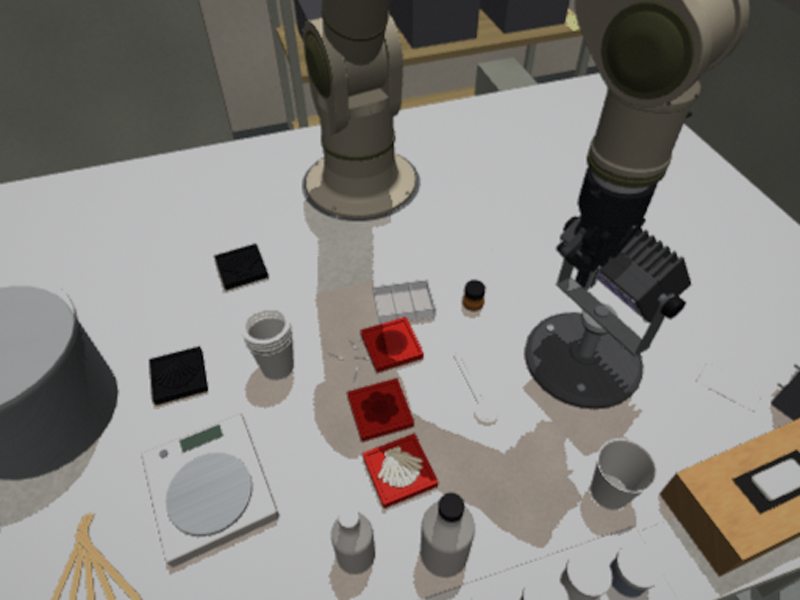

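Request:
carry_out:
  delta_pos:
    - [0,-4,0]
    - [0,-8,-1]
    - [0,-10,-4]
    - [0,-12,-8]
    - [0,-14,-12]
    - [0,-14,-12]
  spin: [0,0,0,0,0,0]
  claw: [1,1,1,1,1,1]

```text
time: 11.73
tool_pos: [591.3, 165.0, 243.9]
tcp_rot: [3.115, 0.405, 0.001]
ft_force: [1.3, -5.2, -1.3]
width: -0.1
```

```bash
python3 - <<'E'
from pl import *
loc(); 
for n in('scene','top'): snap(n,n+'12')
planes('scene12',-1.307,.55,k=4);planes('top12',-1.307,.55,k=4)
E
```

```text
t 11.7333 behind -58.2 lat -2.4 h 18.9 F [ 1.3 -5.2 -1.3]
scene12 700 n [ 0.058 -0.     0.998] c [  2.7 -29.8  52.4] d 52.4 ext [-24. -70.  50.] [46. 66. 55.]
scene12 474 n [ 0.999 -0.001 -0.039] c [-29.1 -17.    5.8] d -29.3 ext [-31. -69. -42.] [-27.  62.  51.]
scene12 392 n [ 0.003  1.    -0.002] c [  8.9 -71.5  12. ] d -71.4 ext [-27. -72. -42.] [ 45. -70.  50.]
scene12 209 n [0.076 0.    0.997] c [  7.6 -27.5  49.9] d 50.3 ext [-25. -67.  46.] [45. 67. 52.]
```

Request:
carry_out:
  delta_pos:
    - [0,-1,-2]
    - [0,-2,-4]
    - [0,-3.2,-6]
    - [0,-3.2,-6]
    - [0,-3.2,-6]
  spin: [0,0,0,0,0]
  claw: [1,1,1,1,1]

```text
time: 12.25
tool_pos: [590.3, 167.6, 249.1]
tcp_rot: [3.114, 0.404, -0.001]
ft_force: [1.9, -5.4, -3.1]
width: 0.5
```

```bash
python3 - <<'E'
from pl import *
loc(); 
snap('scene','scene13')
planes('scene13',-1.307,.45,k=4)
E
```

```text
t 12.25 behind -55.5 lat -2.1 h 24.1 F [ 1.9 -5.4 -3.1]
scene13 729 n [ 1.    -0.002 -0.018] c [-29.2 -10.8   4. ] d -29.2 ext [-31. -69. -44.] [-27.  64.  51.]
scene13 673 n [ 0.03  -0.005  1.   ] c [  1.9 -32.4  52.3] d 52.5 ext [-25. -70.  50.] [44. 64. 54.]
scene13 379 n [ 0.004  1.    -0.003] c [  8.5 -71.4  12. ] d -71.4 ext [-27. -72. -43.] [ 45. -70.  50.]
scene13 177 n [ 0.17  -0.043  0.984] c [ 17.3 -23.8  44.1] d 47.4 ext [-26. -63.  39.] [45. 68. 51.]
```

Request:
carry_out:
  delta_pos:
    - [0,-0.7,-1]
    - [0,-0.7,-1]
    - [0,-0.7,-1]
    - [0,5,0]
    - [0,15,0]
    - [0,40,0]
    - [0,80,-20]
    - [0,120,-40]
    - [0,140,-60]
    - [0,140,-60]
  spin: [0,0,0,0,0,0,0,0,0,0]
  claw: [1,1,1,1,1,1,1,1,1,1]

```text
time: 13.13
tool_pos: [629.3, 26.2, 313.6]
tcp_rot: [3.114, 0.392, 0.011]
ft_force: [-0.1, 0.4, 0.7]
width: 0.1
```

```bash
python3 - <<'E'
from pl import *
loc(); 
for n in('scene','top'): snap(n,n+'14')
planes('scene14',-1.307,.53,k=4);planes('top14',-1.307,.53,k=4)
E
```

```text
t 13.1333 behind -202.2 lat -1.9 h 88.6 F [-0.1  0.4  0.7]
scene14 1224 n [0.01  0.002 1.   ] c [ 1.1 -4.2 51.8] d 51.8 ext [-27. -70.  50.] [43. 66. 53.]
scene14 570 n [ 1.    -0.007  0.   ] c [-29.4  -6.4   8.5] d -29.3 ext [-31. -68. -42.] [-28.  62.  49.]
scene14 380 n [0.23  0.015 0.973] c [14.  -7.  46.3] d 48.2 ext [-23. -70.  39.] [45. 66. 55.]
scene14 354 n [ 0.005  1.    -0.005] c [  5.5 -71.4  14.1] d -71.4 ext [-27. -72. -40.] [ 44. -70.  50.]
top14 795 n [0.01  0.005 1.   ] c [ 6.1 -4.2 51. ] d 51.0 ext [-25. -65.  49.] [43. 64. 52.]
top14 391 n [ 1.    -0.015  0.007] c [45.7 -4.3  2.7] d 45.8 ext [ 43. -67. -44.] [47. 70. 48.]
top14 325 n [0.032 0.014 0.999] c [21.5  3.  42.4] d 43.1 ext [  6. -64.  41.] [42. 65. 44.]
top14 303 n [0.011 0.004 1.   ] c [ 2.4 -0.5 53.2] d 53.2 ext [-23. -61.  52.] [40. 62. 55.]
```

View pics/scene14.png

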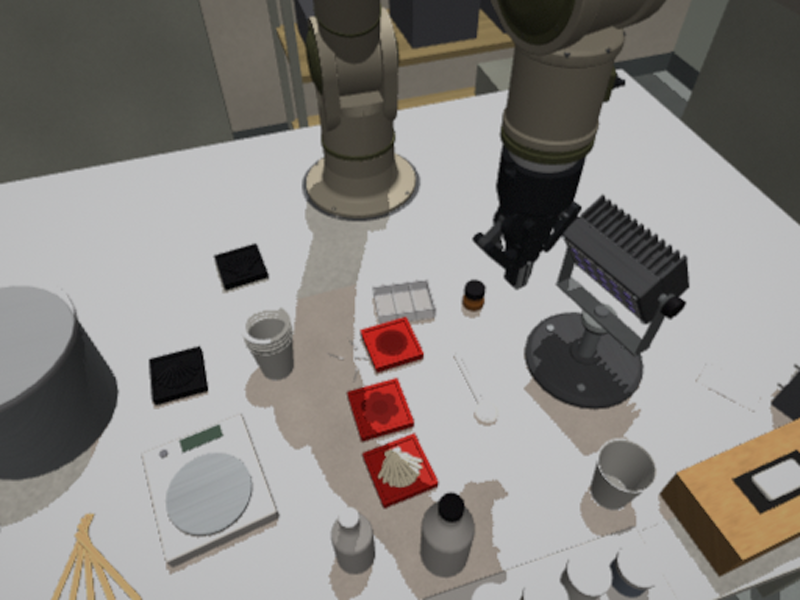

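View pics/top14.png

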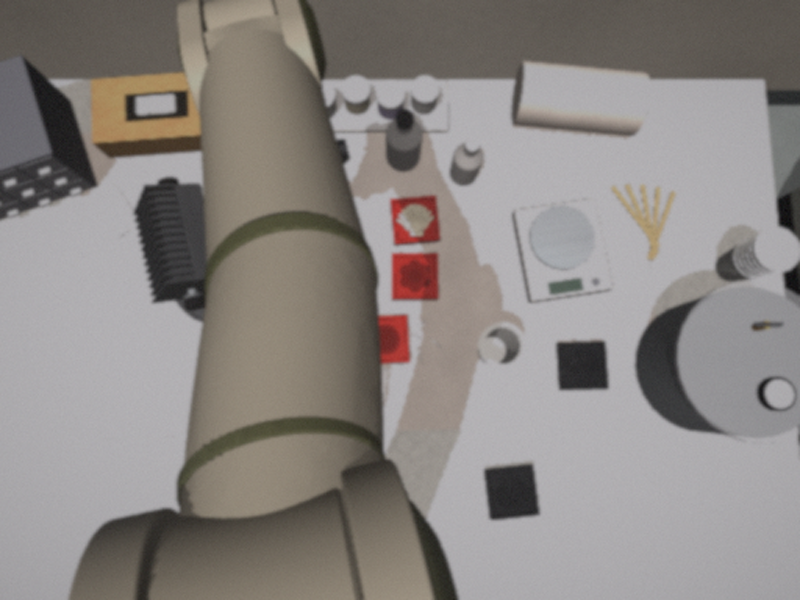

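```bash
python3 - <<'E'
from m import *
def ray(d,uv,z):
    R=cv2.Rodrigues(np.array(d['rvec'],float))[0];c=-R.T@np.ravel(d['tvec'])
    v=R.T@np.linalg.inv(d['K'])@np.array([uv[0],uv[1],1.]);return c+v*(z-c[2])/v[2]
cs=[]
for t in('top0','scene0'):
    d=load(t);im=d['img'].astype(int)
    red=(im[...,0]>90)&(im[...,1]<.5*im[...,0])&(im[...,2]<.5*im[...,0])
    n,l,s,c=cv2.connectedComponentsWithStats(red.astype(np.uint8))
    W=cloud(d);
    for i in range(1,n):
        ctr=np.nanmedian(W[l==i],0)
        if s[i,4]>150 and ctr[0]>620:
            pts=np.argwhere(l==i)[:,::-1]
            w=np.array([ray(d,p,18)[:2] for p in pts],np.float32)
            r=cv2.minAreaRect(w);print(t,r)
    # ivory shell centre
    iv=(im.min(2)>125)&(W[...,0]>630)&(W[...,0]<702)&(W[...,1]>-160)&(W[...,1]<-92)
    w=np.array([ray(d,p,16)[:2] for p in np.argwhere(iv)[:,::-1]]);print('ivory',len(w),w.mean(0),(np.percentile(w,2,0)+np.percentile(w,98,0))/2,np.ptp(w,axis=0))
o=np.array([572.4,222,225])
for S_ in([667,-125.5,16],[664,-126,16],[669,-124,16]):
    S_=np.array(S_,float);D=S_-o;print(S_,'target',np.arctan2(D[1],D[0]),np.arctan2(-D[2],np.hypot(*D[:2])))
    for y,p in((-1.313,.52),(-1.313,.53),(-1.307,.525)):
        b=-Rh(y,p)[:,0];hit=o+b*(16-225)/b[2];print(y,p,'hit',hit.round(1),'angle',np.arccos(b@D/np.linalg.norm(D)).round(4))
E
```

```text
top0 ((664.3621826171875, -126.4862060546875), (81.06112670898438, 78.75328063964844), 4.79428243637085)
ivory 261 [ 666.23078299 -126.61372106] [ 664.6051547  -125.82960374] [55.52329376 56.74684699]
scene0 ((668.75927734375, -125.19342041015625), (83.22122192382812, 83.81368255615234), 4.558471202850342)
ivory 455 [ 667.86504183 -125.00810279] [ 665.63840941 -124.43640234] [58.07449052 62.66654508]
[ 667.  -125.5   16. ] target -1.3050069812614387 0.5258229121361716
-1.313 0.52 hit [ 665.5 -131.    16. ] angle 0.009
-1.313 0.53 hit [ 663.3 -122.9   16. ] angle 0.0081
-1.307 0.525 hit [ 666.5 -126.3   16. ] angle 0.0019
[ 664. -126.   16.] target -1.3134160347375883 0.5261761251020917
-1.313 0.52 hit [ 665.5 -131.    16. ] angle 0.0062
-1.313 0.53 hit [ 663.3 -122.9   16. ] angle 0.0038
-1.307 0.525 hit [ 666.5 -126.3   16. ] angle 0.0057
[ 669. -124.   16.] target -1.2985381972199583 0.5269273119666785
-1.313 0.52 hit [ 665.5 -131.    16. ] angle 0.0143
-1.313 0.53 hit [ 663.3 -122.9   16. ] angle 0.0129
-1.307 0.525 hit [ 666.5 -126.3   16. ] angle 0.0076
```

Request:
carry_out:
  delta_pos:
    - [0,20,-30]
    - [0,20,-60]
    - [0,20,-60]
    - [0,20,-60]
    - [0,20,-60]
    - [0,20,-60]
    - [0,20,-60]
  spin: [0,0,0,0,0,0,0]
  claw: [1,1,1,1,1,1,1]

```text
time: 13.82
tool_pos: [630.6, 14.7, 367.9]
tcp_rot: [-3.115, -0.407, 0.003]
ft_force: [-0.3, -0.6, 0.2]
width: 0.2
```

```bash
python3 - <<'E'
from pl import *
loc(); snap('scene','scene15')
planes('scene15',-1.307,.53,k=4)
a,b=cloud(load('scene0')),cloud(load('scene15'))
ctrl.job_done()
E
```

```text
t 13.8167 behind -213.6 lat -0.0 h 142.9 F [-0.3 -0.6  0.2]
scene15 1214 n [0.036 0.015 0.999] c [ 1.1 -6.4 51.8] d 51.8 ext [-26. -69.  49.] [44. 66. 54.]
scene15 586 n [ 1.    -0.007 -0.003] c [-29.4  -7.1  10. ] d -29.3 ext [-31. -68. -41.] [-28.  62.  50.]
scene15 382 n [ 0.007  1.    -0.004] c [  5.9 -71.4  15.1] d -71.5 ext [-27. -72. -38.] [ 44. -70.  51.]
scene15 349 n [0.164 0.004 0.987] c [13.7 -8.6 44.6] d 46.2 ext [-27. -64.  39.] [44. 66. 52.]
the job is handed in; nothing more can be done
```

View pics/scene15.png

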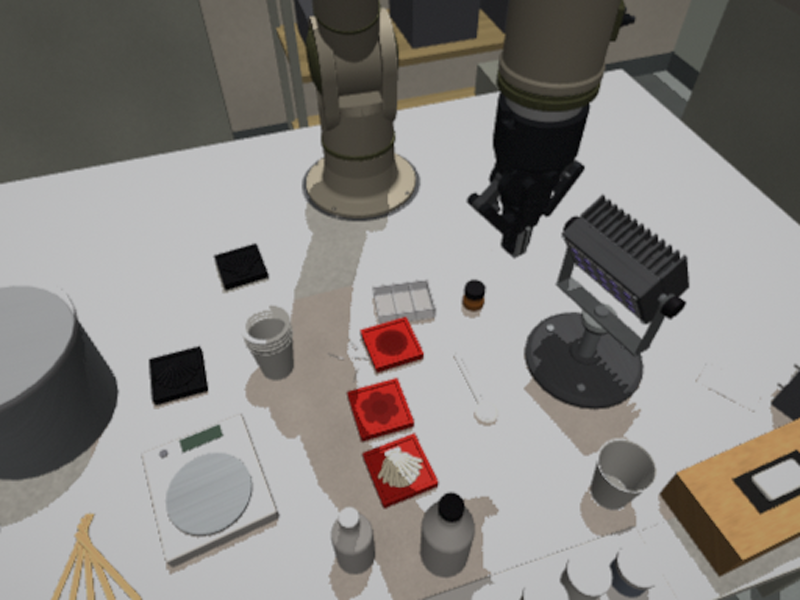

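I swivelled the lamp head about 1.04 rad with a closed-finger push on its back. I then tipped it down, which overshot by about 0.07 rad, and corrected it with a light push from the front. The highest force I read was about 18 N. I handed the job in at about 13.8 s with the arm clear of everything.

- **Aim:** With the head free, the two-camera plane fits gave an azimuth of about -1.313 rad and a tilt of about 0.52–0.53 rad. The target was about -1.305 and 0.526 rad, so the beam should land within roughly 5 mm of the shell's middle.
- **Disagreements:** In the very last picture the front face gave a tilt of about 0.533 rad. The noisier top-face fit gave about 0.494 rad, although the picture shows no visible change. The whole-box fit had read the tilt low because of the fins, so I trusted the flat faces instead. The two cameras also disagree by about 5 mm on absolute positions.
- **Other objects:** The moulds and everything else look unmoved in the last picture, judged by eye only.

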